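# Set the small block press for the waiting printing block

### The job

Set the little press for the round printing block waiting on its bed: lift the dropper bottle off the bed and stand it gently on the cork mat, pull the sprung selector knob straight out, turn it, without forcing it, from the middle notch to the left one (as seen from the robot) if that block is the thick one or to the right one if it is the thin one, and let it snap in. Once it is in, push the block along the bed under the roller until it meets the stop. Leave the other block on the sketch pad and the three capped jars where they are.

Things in the scene. Friction and masses are not known exactly. Their poses are not given: they have to be found in the camera images.
- press: Small grey press fixed to the table, 275 x 120, 190 tall. Origin: table level under the bed; x along the bed from the loading end (nearest the robot, x = -145) inwards, y left, z up. Bed top z = 20. Guides 6 high form a lane 66 wide about y = 0, from x = -141. Rubber roller, diameter 36, across it at x = 35. Cheeks y +-48 to +-60, x 15 to 123, up to z = 115; sloping head above.
- lane_stop (a point): Middle of the front face of the stop bar across the lane, at bed level (press frame 66, 0, 20); axes as the press. A block at the stop has its centre 30 before it. The selector knob overhangs this place: an upright tool pushing the block home hits it, so lean the tool 20 to 40 degrees back towards the loading end.
- dial (a point): Centre of the notched dial's top (press frame 75, 0, 150), on the sloping head, about 68 across on an 87 square plate. Its z is the knob's axis, leaning 35 degrees from vertical towards the loading end; its x points up the slope, its y left. The gripper must lean 35 degrees to come along this axis.
- knob_grip (a point): On the knob's axis at mid-grip, 27 out from the dial when snapped in. z: out along the axis; x: along the grip bar to its pointer end, turning with it (up the slope in the middle notch). The black bar is 14 wide, 50 long (22 blunt side, 28 pointer side), from 11 to 37 out from the dial; keep fingertips short of the dial's top.
- plunger (a joint): How far the knob is pulled out along its axis, m. 0 = snapped in; at 0.007 its cross pin clears the notch; 0.014 is the end of travel. A spring pulls it in: 6 N when in, 11 N at 10 mm. Resting on the rim between notches it reads about 0.007.
- knob (a joint): Knob's angle, rad: 0 middle notch (start; roller 23 above the bed), +1.047 left notch (anticlockwise seen from outside; roller 30 above the bed, for a thick block), -1.047 right notch (clockwise; roller 16 above, for a thin block). Cannot turn unless pulled out; stops at +-1.2. Let go within about 0.1 of a notch it centres itself. Never force it round while it is in. Turning takes under 0.3 N m.
- block_thick: Round wooden printing block, diameter 60, 28 thick. Origin: centre of its underside. One of the two blocks waits in the press's lane near its loading end, the other lies on the sketch pad.
- block_thin: Round wooden printing block, diameter 60, 14 thick. Origin: centre of its underside. One of the two blocks waits in the press's lane, the other lies on the sketch pad.
- ink: Glass dropper bottle, about 100 g, standing in the press's lane between the block and the roller. Origin: centre of its underside. Body diameter 40 up to 34 high, shoulder to a neck of diameter 20 at 42 to 46, black cap of diameter 26 from 46 to 74 (grip here), rubber bulb of diameter 16 up to 94.
- mat: Cork mat, 140 (x) x 105 (y) x 4 thick, fixed on the table to the left or right of the press. Origin: centre of its underside. A capped jar stands near its +x end; the rest is free.
- pad: Closed sketch pad, 150 x 105 x 20 thick, fixed on the table on the other side of the press; the block that is not wanted lies on it. Origin: centre of its underside.
- jar_a: Capped glass jar, diameter 38, 48 tall, on the table beside the loading end of the press. Origin: centre of its underside. Leave alone.
- jar_b: The same kind of jar, on the mat near its +x end. Leave alone.
- jar_c: The same kind of jar, beside the other side of the loading end. Leave alone.
Not all that is in view belongs to the job. Of the things like the mat, leave any that is black or green; of the rest the larger one is meant.

How it is judged:
By the outcome, as a careful person would: the job done as asked, in the order asked, and still so for the second after the job is handed in, with the robot touching nothing.
It also fails if it takes over 61 s, if anything falls off the work surface, if the arm or the gripper's body presses on something with over 40 N, if the wrist force passes 120 N, or if a joint passes its speed limit or range.

### The arm

A 7-joint arm with a two-finger parallel gripper is mounted at the origin on the work surface. World frame = base frame: x ahead of the robot, y to its left, z up, the work surface at z = 0. Lengths are in m, angles in rad, forces in N, time in s.
With the tool pointing down it reaches from about 0.4 to 0.85 m from the base axis. Payload 4.4 kg.
Tool frame: the origin (TCP) lies at the very end of the fingers, on their centre line; the grasp point (between the pads) lies 19 mm behind it (grip_depth is the distance from the TCP to the grasp point, in m); z points along the fingers, y is the line along which they close (so a half turn about z gives the same grasp; the last joint's range is limited). The gripper opens to 94 mm and grips with 3 to 60 N. Pads are 16 mm wide; open, the fingers measure 119 mm over their backs; the gripper's body (75 mm by 177 mm) begins 78 mm behind the grasp point.
Start: joints at [-1.369, 0.628, 0.038, 1.517, -0.027, 0.996, -0.02], TCP at [0.172, 0.627, 0.205] pointing down, gripper open.
Joint ranges: [-3.06, 3.06], [-0.37, 2.12], [-1.25, 1.32], [0.18, 2.47], [-1.1, 4.24], [0.23, 1.98], [-2.94, 2.94]. Speed limits (rad/s): [2.57, 2.57, 3.14, 3.14, 3.14, 3.14, 3.14].

### API

Orientations are given as a unit quaternion [w, x, y, z].
In Python, from cell import read_state, camera, camera_params, finish_job, recognise, landmark_of, grip_depth gives the robot as it stands.
- The arm moves only by the shell command python3 -m crank 'ROWS' [OPENING]. ROWS is JSON, a list of rows, each a list of 6 numbers: the shift along the tool's x, y, z in mm, then the turn, a rotation vector about the tool's x, y, z in rad. In form: [[dx, dy, dz, ax, ay, az], ...]. A call has 1 to 10 rows; each row is the pose to reach, as a shift and turn from the pose commanded when the call began, along the tool's axes at that moment; what a row does not reach only later rows make up. A row lasts 1/12 s, in which the tool goes at most 41.7 mm and 7.16 degrees, less where a joint would pass 70% of its speed; a pose out of reach is approached as far as the arm can. A call with a gripper value outside its range is refused whole. OPENING is the opening, from -1 (shut) to 1 (fully open), so that 0 is half open, set as the call begins (- or left out, the last holds). The fingers move at their own pace and stop on an object; the grip force is fixed at half the most. Time passes only in rows, so rows that repeat a pose let the fingers close. It gives the time, the measured TCP pose, the force, the opening and the grip force at its end, in the units of the state.
- read_state(): the state, without advancing time (a new reading comes with each control period).
- camera(name): name is "scene" or "side" or "wrist"; returns the picture (400x640x3 uint8, red, green, blue); there is no depth.
- camera_params(name): a dict with "fx", "fy", "cx", "cy" (pixels), "k1" (the pictures are not rectified: a ray, as slopes to the right and down, at radius r is drawn at 1 + k1 r^2 times it, then the intrinsics apply), "R" (3x3) and "t" (3): a world point X has camera coordinates R X + t. Camera axes: x right, y down, z forward; pixel columns grow to the right and rows downward; lengths in m; the calibration is good to about 2 mm. A picture is of the moment at which its call begins: read the wrist's pose just before it. camera_params takes no time and is no camera call; for the wrist camera it gives the pose at the moment of the call.
- finish_job(): hands the job in; it is judged then, once.
Trained networks look in the newest picture that a camera, given by its name, has taken for a name from the list of things; names that differ only in an ending like _2 or _b are one class to them, and where a whole thing is asked for, a point or a joint stands for the part that bears it (a point fixed in the world has none). Each returns a list of dicts, best first, with "conf" (0 to 1); they miss things now and then, are a little off and sometimes report something else, mostly with a low value. They report only what shows in the picture. A call takes as long as a camera call. They do not tell look-alikes from the thing itself.
- recognise(query, camera): "pixel" ([column, row] in pixels, amid what is visible of it).
- landmark_of(query, camera): "pixel" ([column, row] in pixels: a listed point, or the origin of a listed thing).
The state is a dict: "time_s": time; "joint_positions": joint angles; "dq": joint speeds; "joint_efforts": joint torques, N m; "ee_pos": TCP position; "tcp_rot": TCP orientation; "contact_force": force on the tool from outside, world axes, zero at the start; "wrist_torque": the same for the moment, N m; "opening": opening from 0.0 (shut) to 1.0 (fully open); "grip_force": force on a finger pad.
Only numpy, scipy, OpenCV 4.12 (cv2) and the standard library are available. Lean on these libraries where they do the work, as an engineer would, in place of code of your own. Each camera call takes 0.05 s, during which the arm holds its last target. There are 200 camera calls.

## Working session

There is one attempt and no reset: what is moved stays moved. The work goes in short steps, Python scripts to look and compute and a shell command to move; the robot and the scene stay as the last step left them, time stands still between calls to the robot, and variables do not carry over. Pictures are saved under pics/ and viewed, at most 12 in all, crops included, and the job is handed in when it is done.

```bash
mkdir -p pics; ls; cat > h.py <<'E'
import numpy as np, cv2, json
from cell import *
from scipy.spatial.transform import Rotation as Rn
def rot(q): return Rn.from_quat([q[1],q[2],q[3],q[0]])
def ray(P,px):
    x=np.array([(px[0]-P['cx'])/P['fx'],(px[1]-P['cy'])/P['fy']]); u=x.copy()
    for _ in range(20): u=x/(1+P['k1']*(u@u))
    R=np.array(P['R']);t=np.array(P['t'])
    d=R.T@np.array([u[0],u[1],1]); return -R.T@t, d/np.linalg.norm(d)
def onz(P,px,z):
    o,d=ray(P,px); return o+d*(z-o[2])/d[2]
def tri(rays):
    A=np.zeros((3,3));b=np.zeros(3)
    for o,d in rays:
        M=np.eye(3)-np.outer(d,d);A+=M;b+=M@o
    p=np.linalg.solve(A,b); return p,[float(np.linalg.norm(np.cross(p-o,d))) for o,d in rays]
def proj(P,X):
    c=np.array(P['R'])@X+np.array(P['t']);u=c[:2]/c[2];u=u*(1+P['k1']*(u@u));return [P['fx']*u[0]+P['cx'],P['fy']*u[1]+P['cy']]
def shot(name,f=None):
    P=camera_params(name);im=camera(name)
    if f: cv2.imwrite('pics/'+f,cv2.cvtColor(im,cv2.COLOR_RGB2BGR))
    return P,im
def rows(target,q_t=None):
    """tool-frame shift (mm) and rotvec to world TCP target / Rotation target"""
    s=read_state();R=rot(s['tcp_rot']);d=R.inv().apply(np.array(target)-s['ee_pos'])*1000
    a=(R.inv()*q_t).as_rotvec() if q_t is not None else np.zeros(3)
    return np.round(d,1),np.round(a,3)
E
python3 - <<'E'
from h import *
s=read_state();print(s['time_s'],s['ee_pos'],s['tcp_rot'],grip_depth)
Ps={}
for c in('scene','side'):
    P,im=shot(c,c+'0.png');Ps[c]=P
    for n in['press','lane_stop','dial','knob_grip','block_thick','block_thin','ink','mat','pad','jar_a']:
        for d in landmark_of(n,c)[:3]: print(c,n,np.round(d['pixel'],1),round(d['conf'],2))
print(Ps['scene']['R'],Ps['scene']['t'],read_state()['time_s'])
E
```

```text
pics
0.0 [0.1717776  0.62620753 0.20458966] [-1.18944560e-04  1.33507510e-01  9.91047371e-01 -9.16435601e-04] 0.0188
scene press [285.6 321.9] 0.75
scene press [307.4 338.8] 0.39
scene lane_stop [309.4 338.1] 0.93
scene dial [308.9 310.5] 0.79
scene knob_grip [305.9 296.2] 0.77
scene block_thick [215.  369.8] 0.62
scene block_thin [249.  288.5] 0.64
scene ink [273.9 307.2] 0.81
scene mat [356.4 217.7] 0.84
scene mat [329.7 271.3] 0.78
scene mat [281.9 199.3] 0.75
scene pad [219.3 367.9] 0.62
scene pad [274.5 260.7] 0.21
scene jar_a [274.7 259.7] 0.58
scene jar_a [343.2 282.1] 0.58
scene jar_a [203.  320.1] 0.58
side press [421.6 286.6] 0.58
side press [367.4 242.7] 0.45
side dial [458.3 208.2] 0.78
side dial [470.7 338.8] 0.28
side knob_grip [449.4 197.8] 0.6
side block_thick [378.  294.5] 0.67
side block_thick [477.3 337.2] 0.58
side block_thin [379.7 294.8] 0.61
side block_thin [446.1 262.1] 0.54
side ink [409.2 278.7] 0.69
side mat [317.6 215.4] 0.93
side mat [366.9 242.4] 0.83
side mat [257.6 191.7] 0.75
side pad [472.8 335.5] 0.64
side jar_a [332.  273.5] 0.75
side jar_a [385.4 237.1] 0.71
side jar_a [401.8 348.7] 0.59
[[ 0.85645829  0.51614722  0.0084405 ]
 [ 0.39775957 -0.6494157  -0.64811001]
 [-0.32903878  0.55843648 -0.76149995]] [-0.54891157 -0.08397878  1.22767666] 1.1
```

View pics/scene0.png

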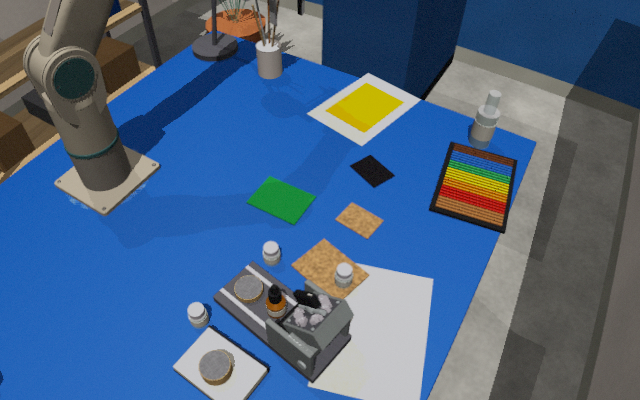

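View pics/side0.png

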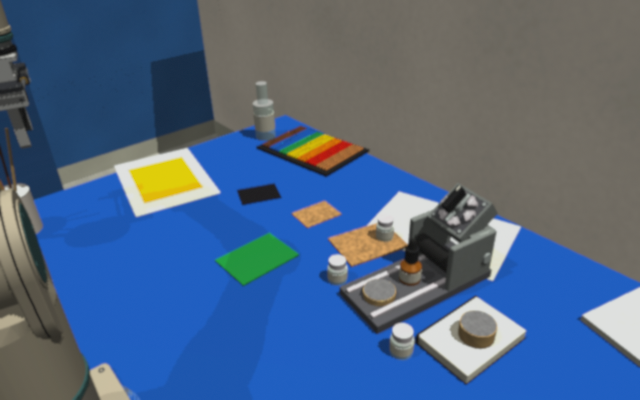

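```bash
python3 - <<'E'
from h import *
S=camera_params('scene');D=camera_params('side')
pairs=dict(ink=([273.9,307.2],[409.2,278.7]),dial=([308.9,310.5],[458.3,208.2]),knob=([305.9,296.2],[449.4,197.8]),press=([285.6,321.9],[421.6,286.6]),lane=([249,288.5],[378.5,294.6]),
m1=([356.4,217.7],[257.6,191.7]),m1b=([356.4,217.7],[317.6,215.4]),m2=([329.7,271.3],[366.9,242.4]),m3=([281.9,199.3],[257.6,191.7]),m3b=([281.9,199.3],[317.6,215.4]),pad=([219.3,367.9],[472.8,335.5]),padblk=([215,369.8],[477.3,337.2]),ja=([274.7,259.7],[332,273.5]),jb=([343.2,282.1],[385.4,237.1]),jc=([203,320.1],[401.8,348.7]))
for k,(a,b) in pairs.items():
    p,e=tri([ray(S,a),ray(D,b)]);print(k,np.round(p,4),round(e[0],4))
E
```

```text
ink [ 0.6069 -0.0985  0.0271] 0.001
dial [ 0.7047 -0.1217  0.1513] 0.0014
knob [ 0.6916 -0.1097  0.1728] 0.0024
press [ 0.6364 -0.104  -0.004 ] 0.0038
lane [ 0.5364 -0.0875  0.023 ] 0.0009
m1 [ 0.5917  0.2984 -0.0055] 0.0658
m1b [0.6357 0.2074 0.0076] 0.0041
m2 [0.6516 0.0545 0.0008] 0.0027
m3 [0.4783 0.1381 0.1255] 0.0474
m3b [0.5199 0.0684 0.1334] 0.0085
pad [ 0.5873 -0.2565  0.0164] 0.0008
padblk [ 0.5849 -0.2657  0.0219] 0.0013
ja [5.281e-01 2.230e-02 3.000e-04] 0.0075
jb [0.6922 0.0412 0.0041] 0.0003
jc [ 4.896e-01 -1.887e-01  4.000e-04] 0.0002
```

The first scene shot has the press near (285,322). The block in its lane is at (249,288) and looks thin, the bottle is at (274,307), and the larger cork mat is at (330,271) with jar_b on it. The pad is at (219,368) with the thicker-looking block. In the side shot the lane block (379,294) is clearly thinner than the one on the pad (477,330).

```bash
python3 - <<'E'
from h import *
th=-.19
Rd=Rn.from_matrix(np.array([[-np.cos(th),-np.sin(th),0],[-np.sin(th),np.cos(th),0],[0,0,-1]]).T.copy()) 
Rd=Rn.from_matrix(np.column_stack([[-np.cos(th),-np.sin(th),0],[-np.sin(th),np.cos(th),0],[0,0,-1]]))
print(rows([.54,-.06,.32],Rd))
E
```

```text
(array([-536.7, -565. , -114.5]), array([-0.   , -0.   , -0.078]))
```

```bash
python3 -m crank '[[-537,-565,-115,0,0,-0.078],[-537,-565,-115,0,0,-0.078],[-537,-565,-115,0,0,-0.078],[-537,-565,-115,0,0,-0.078],[-537,-565,-115,0,0,-0.078],[-537,-565,-115,0,0,-0.078],[-537,-565,-115,0,0,-0.078],[-537,-565,-115,0,0,-0.078],[-537,-565,-115,0,0,-0.078],[-537,-565,-115,0,0,-0.078]]' 1; python3 -c "
from h import *
th=-.19
Rd=Rn.from_matrix(np.column_stack([[-np.cos(th),-np.sin(th),0],[-np.sin(th),np.cos(th),0],[0,0,-1]]))
print(rows([.54,-.06,.32],Rd))"
```

```text
time_s: 1.93
ee_pos: [0.3674, 0.2618, 0.2669]
tcp_rot: [0.0, 0.095, 0.996, 0.0]
contact_force: [0.7, 0.1, 0.3]
opening: 0.999
grip_force: 0.0
(array([-230.2, -283.4,  -53.2]), array([0.001, 0.   , 0.   ]))
```

```bash
python3 -m crank '[[-230,-283,-53,0,0,0],[-230,-283,-53,0,0,0],[-230,-283,-53,0,0,0],[-230,-283,-53,0,0,0],[-230,-283,-53,0,0,0],[-230,-283,-53,0,0,0],[-230,-283,-53,0,0,0],[-230,-283,-53,0,0,0],[-230,-283,-53,0,0,0],[-230,-283,-53,0,0,0]]' 1; python3 - <<'E'
from h import *
P,im=shot('wrist','w1.png');print(read_state()['ee_pos'],ray(P,[320,200]))
for n,z in [('press',0),('lane_stop',.02),('dial',.15),('knob_grip',.172),('block_thin',.02),('ink',.02),('mat',0),('jar_a',0)]:
    for d in landmark_of(n,'wrist')[:3]: print(n,np.round(d['pixel'],1),round(d['conf'],2),np.round(onz(P,d['pixel'],z),4))
json.dump({k:np.array(v).tolist() for k,v in P.items()},open('w1.json','w'))
E
```

```text
time_s: 2.77
ee_pos: [0.5419, -0.0663, 0.3203]
tcp_rot: [0.002, 0.1, 0.995, -0.003]
contact_force: [-0.2, -0.4, 0.0]
opening: 1.0
grip_force: 0.0
[ 0.54031221 -0.06213119  0.31957085] (array([ 0.4634763 , -0.05016716,  0.49922763]), array([ 0.28399748, -0.06702573, -0.95647947]))
press [305.9 210.9] 0.61 [ 0.6257 -0.112   0.    ]
lane_stop [306.2 305.5] 0.68 [ 0.79   -0.1459  0.02  ]
lane_stop [311.9 214.3] 0.35 [ 0.6267 -0.1013  0.02  ]
lane_stop [308.3 158.6] 0.21 [ 0.5376 -0.0881  0.02  ]
dial [308.1 308.8] 0.8 [ 0.7067 -0.1186  0.15  ]
knob_grip [307.7 306.3] 0.8 [ 0.6879 -0.114   0.172 ]
block_thin [307.4 159.1] 0.76 [ 0.5381 -0.0896  0.02  ]
block_thin [313.3 206.7] 0.26 [ 0.6146 -0.0964  0.02  ]
ink [310.3 206.7] 0.82 [ 0.6137 -0.1011  0.02  ]
mat [408.5 204.3] 0.95 [0.6477 0.0565 0.    ]
mat [468.  59.] 0.94 [0.4447 0.1675 0.    ]
mat [507.  181.9] 0.91 [0.641  0.2157 0.    ]
jar_a [368.8 134.4] 0.75 [0.5223 0.0103 0.    ]
jar_a [236.5 135.3] 0.73 [ 0.4831 -0.1915  0.    ]
jar_a [405.8 229.9] 0.61 [0.692  0.0465 0.    ]
```

View pics/w1.png

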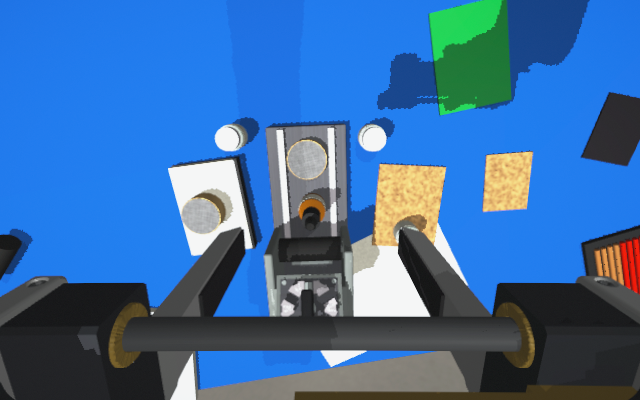

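The wrist shot has the lane block at (307,159), with only a thin rim showing. The bottle is at (311,210), the press loading edge runs (267,127)-(347,123), the knob is near (308,300), and the mat spans about (380,163)-(445,245).

```bash
python3 - <<'E'
from h import *
P=json.load(open('w1.json'))
im=cv2.imread('pics/w1.png')
c=[onz(P,p,.02) for p in[(267,127),(347,123)]];print('edge',np.round(c,4)); m=(c[0]+c[1])/2;v=c[1]-c[0];print(m,np.arctan2(-v[0],v[1]),np.linalg.norm(v))
mt=[onz(P,p,.004) for p in[(380,163),(445,167),(375,243)]];print('mat',np.round(mt,4),np.linalg.norm(mt[1]-mt[0]))
S=camera_params('scene');D=camera_params('side')
for k,a in dict(ink=([310.3,206.7],[273.9,307.2],[409.2,278.7]),dial=([308.1,308.8],[308.9,310.5],[458.3,208.2]),knob=([307.7,306.3],[305.9,296.2],[449.4,197.8]),lane=([307.4,159.1],[249,288.5],[378.5,294.6]),mat=([408.5,204.3],[329.7,271.3],[366.9,242.4])).items():
    p,e=tri([ray(P,a[0]),ray(S,a[1]),ray(D,a[2])]);print(k,np.round(p,4),np.round(e,4))
cv2.imwrite('pics/w1c.png',cv2.resize(im[100:320,180:460],None,fx=2.8,fy=2.7,interpolation=2))
E
```

```text
edge [[ 0.4795 -0.1382  0.02  ]
 [ 0.4972 -0.021   0.02  ]]
[ 0.4883569  -0.07960143  0.02      ] -0.1503707111747149 0.11854081178121424
mat [[ 0.5693  0.0201  0.004 ]
 [ 0.596   0.1196  0.004 ]
 [ 0.7037 -0.0085  0.004 ]] 0.10292897291566867
ink [ 0.6082 -0.0994  0.0286] [0.0027 0.0016 0.0022]
dial [ 0.7056 -0.1202  0.1503] [0.0019 0.0025 0.0008]
knob [ 0.6898 -0.1116  0.1733] [0.0033 0.0027 0.0034]
lane [ 0.5367 -0.0884  0.0239] [0.0012 0.0013 0.001 ]
mat [ 0.6505  0.0558 -0.0007] [0.0025 0.0032 0.003 ]
```

View pics/w1c.png

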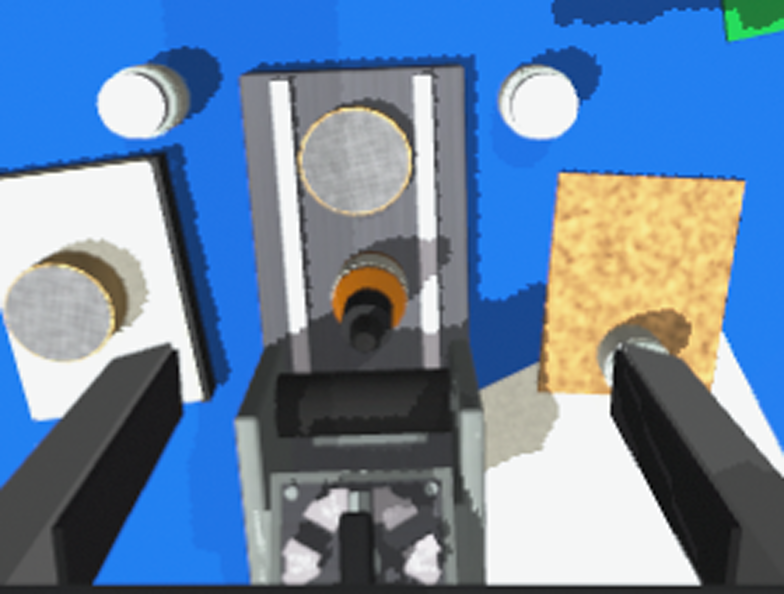

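```bash
cat >> h.py <<'E'
TH=-.178; O=np.array([.6313,-.106,0])
PR=np.array([[np.cos(TH),-np.sin(TH),0],[np.sin(TH),np.cos(TH),0],[0,0,1]])
def W(x,y,z): return O+PR@(np.array([x,y,z])/1000)
def toP(X): return PR.T@(np.array(X)-O)*1000
def tool(lean=0,turn=0):
    """tool y along press y, z down, leaning: tool back tilted towards loading end by lean; turn about tool axis"""
    R0=np.diag([-1.,1,-1])
    return Rn.from_matrix(PR)*Rn.from_euler('y',-lean)*Rn.from_matrix(R0)*Rn.from_euler('z',turn)
E
python3 - <<'E'
from h import *
P=json.load(open('w1.json'))
for p,z in [((310.4,225),.112),((311.8,209),.054),((310.3,206.7),.02)]: X=onz(P,p,z);print(np.round(X,4),np.round(toP(X),1))
print(toP([.6082,-.0994,.0286]))
print(tool(.6).apply([0,0,-1]) ) # back of tool, should have -x
t=W(-23,2,64);print(t);print(rows([t[0],t[1],.2],tool()),rows(t,tool()))
E
```

```text
[ 0.6095 -0.0964  0.112 ] [-23.2   5.5 112. ]
[ 0.6069 -0.0961  0.054 ] [-25.7   5.5  54. ]
[ 0.6137 -0.1011  0.02  ] [-18.2   1.7  20. ]
[-23.9036211    2.40559725  28.6       ]
[-0.555721    0.09997646  0.82533561]
[ 0.60901753 -0.09995919  0.064     ]
(array([-77. , -29.8, 119.3]), array([ 0.  , -0.  , -0.01])) (array([-77. , -29.8, 255.3]), array([ 0.  , -0.  , -0.01]))
```

```bash
python3 -m crank '[[-40,-14,0,0,0,-0.01],[-77,-27,60,0,0,-0.01],[-77,-27,100,0,0,-0.01],[-77,-27,140,0,0,-0.01],[-77,-27,165,0,0,-0.01],[-77,-27,165,0,0,-0.01]]' 0.4; python3 - <<'E'
from h import *
P,im=shot('wrist','w2.png');s=read_state();print(s['ee_pos'],s['opening'],toP(s['ee_pos']))
print(rows(W(-23,4,64),tool()))
for n in ['ink']:
    for d in landmark_of(n,'wrist')[:3]: print(n,d,toP(onz(P,d['pixel'],.02)))
for h in(20,90,114): print(proj(P,W(-24,4,h)))
E
```

```text
time_s: 3.72
ee_pos: [0.6051, -0.0973, 0.1474]
tcp_rot: [-0.006, 0.089, 0.996, 0.0]
contact_force: [-0.5, 0.7, -0.4]
opening: 0.701
grip_force: 0.0
[ 0.60618383 -0.09747261  0.14952621] 0.7003394961195818 [-26.22919803   3.94555269 149.52620599]
(array([-4.1,  0.1, 85.5]), array([-0.   , -0.01 , -0.001]))
ink {'pixel': [324.0, 196.8], 'conf': 0.7} [-19.70101386   5.78892051  20.        ]
ink {'pixel': [174.1, 195.4], 'conf': 0.4} [ -21.24318247 -144.73511382   20.        ]
ink {'pixel': [316.7, 206.1], 'conf': 0.36} [-9.90726154 -1.61314544 20.        ]
[np.float64(322.2242051590509), np.float64(192.67291812402323)]
[np.float64(322.3626889059745), np.float64(215.03580689022874)]
[np.float64(322.42918363456454), np.float64(225.76542436588554)]
```

View pics/w2.png

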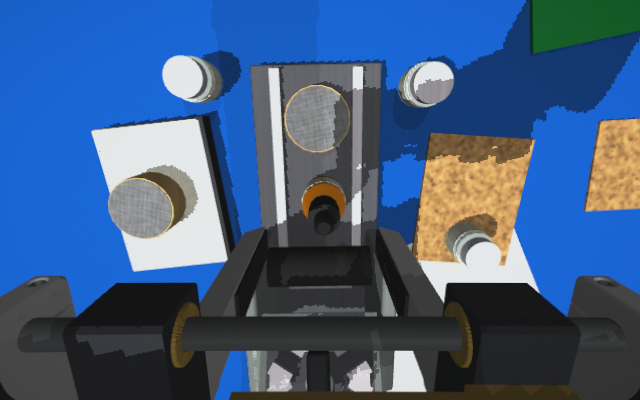

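The bottle's bulb tip shows at (323,228) and its body at (324,200). That matches the projected position at press (-24, 4), so I'm descending to grip it.

```bash
python3 -m crank '[[-3,0,35,0,-0.01,0],[-3,0,65,0,-0.01,0],[-3,0,86,0,-0.01,0],[-3,0,86,0,-0.01,0],[-3,0,86,0,-0.01,0]]' 0.4 && python3 -m crank '[[0,0,0,0,0,0],[0,0,0,0,0,0],[0,0,0,0,0,0],[0,0,0,0,0,0],[0,0,0,0,0,0],[0,0,0,0,0,0],[0,0,0,0,0,0]]' -1; python3 -c "
from h import *
s=read_state();print(toP(s['ee_pos']),s['ee_pos'])"
```

```text
time_s: 4.23
ee_pos: [0.6141, -0.0992, 0.0705]
tcp_rot: [0.006, 0.09, 0.996, -0.0]
contact_force: [-0.4, -0.3, 0.1]
opening: 0.699
grip_force: 0.0
time_s: 4.82
ee_pos: [0.6128, -0.0991, 0.0684]
tcp_rot: [0.005, 0.09, 0.996, -0.0]
contact_force: [-0.4, 0.7, 3.1]
opening: 0.27
grip_force: 29.9
[-19.42098428   3.48200107  68.41180918] [ 0.6128024  -0.09913431  0.06841181]
```

```bash
python3 -m crank '[[0,0,-20,0,0,0],[0,0,-55,0,0,0],[5,30,-60,0,0,0],[11,70,-60,0,0,0],[16,110,-60,0,0,0],[21,145,-60,0,0,0],[21,160,-50,0,0,0],[21,160,-35,0,0,0],[21,160,-20,0,0,0],[21,160,-10,0,0,0]]' && python3 - <<'E'
from h import *
s=read_state();print(s['ee_pos'],s['contact_force'],s['opening'])
print(rows([.621,.062,.053],tool()))
P,im=shot('wrist')
for n in ['ink','mat','jar_b']:
    for d in landmark_of(n,'wrist')[:3]: print(n,d,onz(P,d['pixel'],.01))
E
```

```text
time_s: 5.65
ee_pos: [0.6195, 0.0617, 0.0761]
tcp_rot: [0.004, 0.089, 0.996, -0.001]
contact_force: [-0.6, 0.6, -1.6]
opening: 0.267
grip_force: 29.9
[0.6195316  0.06173979 0.07613507] [-0.63896338  0.60754802 -1.62178997] 0.266655194345302
(array([-1.2,  0.5, 23.1]), array([-0.001,  0.008, -0.001]))
ink {'pixel': [324.2, 210.9], 'conf': 0.85} [0.62383445 0.0624917  0.01      ]
mat {'pixel': [506.8, 194.9], 'conf': 0.9} [0.63634334 0.20860733 0.01      ]
jar_b {'pixel': [235.7, 93.6], 'conf': 0.87} [0.522607   0.01448241 0.01      ]
jar_b {'pixel': [314.0, 279.7], 'conf': 0.64} [0.68470286 0.04260187 0.01      ]
```

```bash
python3 -m crank '[[0,0,8,0,0,0],[0,0,13,0,0,0],[0,0,17,0,0,0],[0,0,19,0,0,0],[0,0,21,0,0,0],[0,0,22,0,0,0],[0,0,23,0,0,0],[0,0,23,0,0,0],[0,0,23,0,0,0]]'
```

```text
time_s: 6.6
ee_pos: [0.6209, 0.0618, 0.0552]
tcp_rot: [0.005, 0.09, 0.996, -0.0]
contact_force: [-0.2, -0.1, -2.1]
opening: 0.267
grip_force: 29.9
```

```bash
python3 -m crank '[[0,0,1,0,0,0],[0,0,2,0,0,0],[0,0,3,0,0,0],[0,0,3,0,0,0]]'
```

```text
time_s: 6.93
ee_pos: [0.621, 0.0619, 0.0524]
tcp_rot: [0.005, 0.09, 0.996, -0.0]
contact_force: [-0.7, 0.1, 1.5]
opening: 0.272
grip_force: 29.9
```

```bash
python3 -m crank '[[0,0,0,0,0,0],[0,0,0,0,0,0],[0,0,0,0,0,0],[0,0,0,0,0,0]]' 0.1 && python3 -m crank '[[0,0,-15,0,0,0],[0,0,-40,0,0,0],[0,0,-80,0,0,0],[0,0,-120,0,0,0],[0,0,-160,0,0,0],[0,0,-200,0,0,0],[0,0,-200,0,0,0]]' 0.1; python3 - <<'E'
from h import *
P,im=shot('wrist','w3.png')
for n in ['ink']:
    for d in landmark_of(n,'wrist')[:2]: print(n,d,onz(P,d['pixel'],.004))
for n,z in [('dial',.15),('knob_grip',.172)]:
    for d in landmark_of(n,'wrist')[:2]: print(n,d,toP(onz(P,d['pixel'],z)))
P2,i2=shot('scene');print(landmark_of('ink','scene')[:2],proj(P2,np.array([.621,.062,.004])))
# knob pose: axis leaning 35deg back
a=np.radians(35); 
def knobp(out): return W(75-out*np.sin(a),0,150+out*np.cos(a))
for o in(27,100): print(o,knobp(o))
print(tool(a).apply([0,0,-1]),rows(knobp(130),tool(a)))
E
```

```text
time_s: 7.27
ee_pos: [0.6208, 0.0618, 0.052]
tcp_rot: [0.005, 0.09, 0.996, -0.0]
contact_force: [0.6, -0.6, 0.4]
opening: 0.516
grip_force: 0.0
time_s: 7.85
ee_pos: [0.6237, 0.0621, 0.2607]
tcp_rot: [0.012, 0.09, 0.996, 0.001]
contact_force: [1.1, 0.6, 1.1]
opening: 0.548
grip_force: 0.0
ink {'pixel': [321.4, 158.3], 'conf': 0.85} [0.62101375 0.06295505 0.004     ]
dial {'pixel': [164.7, 291.7], 'conf': 0.9} [7.32397198e+01 1.28035141e-01 1.50000000e+02]
knob_grip {'pixel': [150.5, 294.6], 'conf': 0.69} [ 61.52234478  -1.48679774 172.        ]
[{'pixel': [318.4, 258.2], 'conf': 0.89}, {'pixel': [281.1, 322.8], 'conf': 0.6}] [np.float64(319.81070444307556), np.float64(260.92247027461065)]
27 [ 0.68987311 -0.11653754  0.17211711]
100 [ 0.6486636  -0.10912378  0.2319152 ]
[-0.5645138   0.10155832  0.81915204] (array([ -44. , -163. ,   -5.9]), array([-0.002, -0.604, -0.001]))
```

View pics/w3.png

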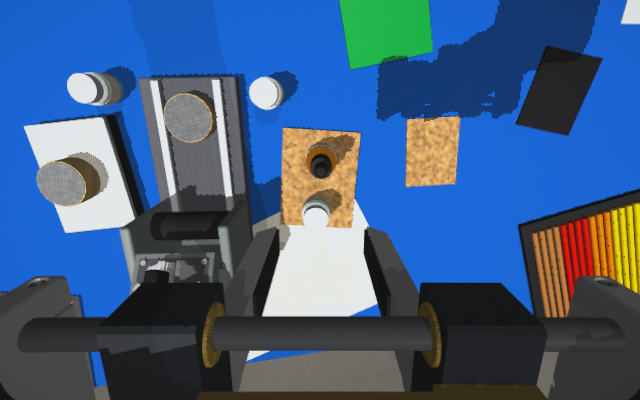

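The bottle stands on the cork mat at (321,158), clear of jar_b at (316,210), and the thin block is untouched at (190,117). Next is the knob.

```bash
python3 -m crank '[[-10,-38,-4,0,-0.1,0],[-20,-76,-6,0,-0.22,0],[-30,-114,-6,0,-0.34,0],[-44,-150,-6,0,-0.46,0],[-44,-163,-6,0,-0.58,0],[-44,-163,-6,0,-0.604,0],[-44,-163,-6,0,-0.604,0]]' 0.1; python3 - <<'E'
from h import *
s=read_state();print(s['ee_pos'],toP(s['ee_pos']),np.round(s['joint_positions'],2))
a=np.radians(35)
P,im=shot('wrist','w4.png')
def knobp(out): return W(75-out*np.sin(a),0,150+out*np.cos(a))
for n,o in [('dial',0),('knob_grip',27)]:
    for d in landmark_of(n,'wrist')[:2]: print(n,d,proj(P,knobp(o)), toP(onz(P,d['pixel'],knobp(o)[2])))
print(rows(knobp(60),tool(a)),rows(knobp(13),tool(a)))
E
```

```text
time_s: 8.73
ee_pos: [0.6316, -0.086, 0.2525]
tcp_rot: [0.255, 0.081, 0.964, -0.004]
contact_force: [0.3, 1.4, 0.3]
opening: 0.553
grip_force: 0.0
[ 0.63163389 -0.08604864  0.25254314] [ -3.20400794  19.69524429 252.54314149] [-0.25  0.38  0.46  2.05 -0.71  0.28  2.18]
dial {'pixel': [298.8, 206.3], 'conf': 0.85} [np.float64(297.7710723419512), np.float64(205.10051246322956)] [ 76.80396429   0.98277349 150.        ]
knob_grip {'pixel': [299.1, 210.6], 'conf': 0.78} [np.float64(296.73003607174695), np.float64(211.14533939154177)] [ 58.79615195   2.21973696 172.1171052 ]
(array([-11.5, -24.3,  67.3]), array([ 0.039, -0.098, -0.   ])) (array([-16.1, -26.1, 114. ]), array([ 0.039, -0.098, -0.   ]))
```

View pics/w4.png

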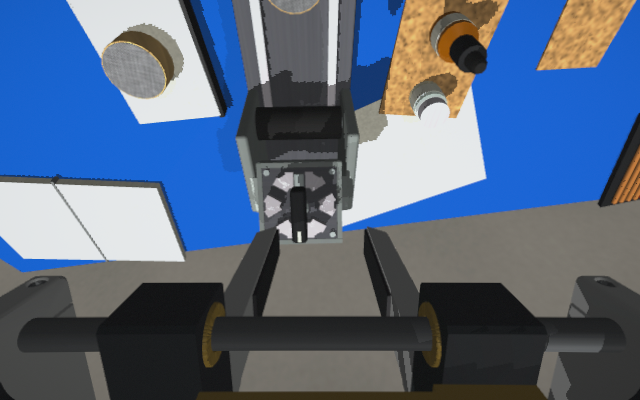

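The knob's bar runs (299,190)-(299,243) with the dial centre at (299,206), within 2 px of my estimate. The pose hasn't settled yet, so I'll continue towards it.

```bash
python3 -m crank '[[-11,-23,30,0.039,-0.098,0],[-11,-23,40,0.039,-0.098,0],[-11,-23,40,0.039,-0.098,0]]' 0.1; python3 - <<'E'
from h import *
s=read_state();print(toP(s['ee_pos']),np.round(s['joint_positions'],2),s['opening'])
a=np.radians(35)
def knobp(out): return W(76-out*np.sin(a),1,150+out*np.cos(a))
print(rows(knobp(80),tool(a)),rows(knobp(13),tool(a)))
E
```

```text
time_s: 9.13
ee_pos: [0.6673, -0.1116, 0.2406]
tcp_rot: [0.284, 0.084, 0.955, -0.026]
contact_force: [0.8, -0.7, -0.2]
opening: 0.549
grip_force: 0.0
[ 36.39129382   0.81975843 240.58013065] [-0.28  0.46  0.53  2.04 -1.1   0.23  2.56] 0.5485321954400008
(array([18.9,  0.2, 17.6]), array([-0.001, -0.033,  0.002])) (array([16.7,  0.3, 84.5]), array([-0.001, -0.033,  0.002]))
```

The wrist is now against its limits (j5 = -1.1, j6 = 0.23). I'll fit a simple kinematic model so I can pick a better arm posture.

```bash
cat > kin.py <<'E'
import itertools
from h import *
from scipy.optimize import least_squares
def fk(q,s,p):
    # roll-pitch-roll-pitch-roll-pitch-roll; p=[d1,d3,d5,d7,a4,a6,yaw0,yaw7]
    d1,d3,d5,d7,a4,a6,y0,y7=p
    z=lambda a:Rn.from_euler('z',a); y=lambda a:Rn.from_euler('y',a)
    R=z(y0+s[0]*q[0]);X=np.array([0,0,d1]);R=R*y(s[1]*q[1])*z(s[2]*q[2]);X=X+R.apply([a4,0,d3])
    R=R*y(s[3]*q[3]);X=X+R.apply([-a4,0,0]);R=R*z(s[4]*q[4]);X=X+R.apply([0,0,d5])
    R=R*y(s[5]*q[5]);X=X+R.apply([a6,0,0]);R=R*z(s[6]*q[6]+y7);X=X+R.apply([0,0,d7]);return X,R
E
python3 - <<'E'
from kin import *
s=read_state()
D=[([-1.369,.628,.038,1.517,-.027,.996,-.02],[.1717776,.62620753,.20458966],[-1.1894e-4,.1335075,.9910474,-.00091643]),
([-0.25,.38,.46,2.05,-.71,.28,2.18],[.6316,-.086,.2525],[.255,.081,.964,-.004]),
(s['joint_positions'],s['ee_pos'],s['tcp_rot'])]
json.dump([[list(map(float,x)) for x in d] for d in D],open('data.json','w'))
best=[]
for sg in itertools.product([1,-1],repeat=5):
    sg=(sg[0],1,sg[1],sg[2],sg[3],sg[4],1)
    for s7 in(1,-1):
      sg=sg[:6]+(s7,)
      def f(p):
        r=[]
        for q,x,o in D:
            X,R=fk(q,sg,p);r+=list((X-x));r+=list((R.inv()*rot(o)).as_rotvec()*.3)
        return np.r_[r,.01*(np.array(p[4:6]))]
      for y0 in(0,3.14):
       for y7 in(0,1.57,3.14,-1.57):
        o=least_squares(f,[.35,.4,.4,.25,0,0,y0,y7]);best.append((o.cost,sg,np.round(o.x,4)))
best.sort(key=lambda b:b[0])
for b in best[:4]: print(b)
E
```

```text
(np.float64(5.470819225279419e-05), (-1, 1, -1, 1, -1, 1, -1), array([ 0.4203,  0.6042,  0.4413,  0.451 , -0.055 ,  0.0022, -0.0392,
        1.5357]))
(np.float64(5.470819225279502e-05), (-1, 1, -1, 1, -1, 1, -1), array([ 0.4203,  0.6042,  0.4413,  0.451 , -0.055 ,  0.0022, -0.0392,
        1.5357]))
(np.float64(5.470819225279515e-05), (-1, 1, -1, 1, -1, 1, -1), array([ 0.4203,  0.6042,  0.4413,  0.451 , -0.055 ,  0.0022, -0.0392,
        1.5357]))
(np.float64(5.470819225279756e-05), (-1, 1, -1, 1, -1, 1, -1), array([ 0.4203,  0.6042,  0.4413,  0.451 , -0.055 ,  0.0022, -0.0392,
        1.5357]))
```

```bash
cat >> kin.py <<'E'
SG=(-1,1,-1,1,-1,1,-1);PP=[.4203,.6042,.4413,.451,-.055,.0022,-.0392,1.5357]
lo=np.array([-3.06,-.37,-1.25,.18,-1.1,.23,-2.94]);hi=np.array([3.06,2.12,1.32,2.47,4.24,1.98,2.94])
A35=np.radians(35)
def knobp(out): return W(76-out*np.sin(A35),1,150+out*np.cos(A35))
def ik(X,R,q3,q0):
    def f(q):
        x,r=fk(q,SG,PP);return np.r_[x-X,(r.inv()*R).as_rotvec()*.3,.02*(q[2]-q3)]
    o=least_squares(f,np.clip(q0,lo+.01,hi-.01),bounds=(lo,hi));e=f(o.x);return o.x,np.linalg.norm(e[:6])
E
python3 - <<'E'
from kin import *
q=np.array(read_state()['joint_positions'])
seen=set()
for turn in(0,np.pi):
  for out in(13,26):
   for q3 in(-1.1,-.8,-.5,-.2,.2,.5,.8,1.1):
    for q5 in(-.9,1.5,3.5):
      x,e=ik(knobp(out),tool(A35,turn),q3,np.r_[-q3/2*-1,.5,q3,2.0,q5,.35,(-2 if q5<0 else 0)])
      if e<.002:
        k=(out,)+tuple(np.round(x,1))
        if k not in seen: seen.add(k);print(turn>0,out,np.round(x,2),'mar',np.round(min((x-lo).min(),(hi-x).min()),2))
E
```

```text
False 13 [ 0.77  0.89 -1.1   2.07  1.87  0.78 -0.1 ] mar 0.15
False 13 [ 0.63  0.74 -0.8   2.07  1.91  0.53 -0.24] mar 0.3
False 13 [ 0.45  0.66 -0.5   2.07  2.05  0.34 -0.44] mar 0.11
False 13 [ 0.31  0.62 -0.29  2.07  2.29  0.23 -0.72] mar 0.0
False 26 [ 0.78  0.86 -1.1   2.08  1.84  0.76 -0.1 ] mar 0.15
False 26 [ 0.63  0.71 -0.8   2.08  1.88  0.52 -0.22] mar 0.29
False 26 [ 0.45  0.63 -0.5   2.08  2.01  0.32 -0.41] mar 0.09
False 26 [ 0.33  0.6  -0.31  2.08  2.19  0.23 -0.63] mar 0.0
True 13 [ 0.69  0.8  -0.92  2.07  1.91  0.63  2.94] mar 0.0
True 13 [ 0.63  0.74 -0.8   2.07  1.91  0.53  2.9 ] mar 0.04
True 13 [ 0.45  0.66 -0.5   2.07  2.05  0.34  2.7 ] mar 0.11
True 13 [ 0.31  0.62 -0.29  2.07  2.29  0.23  2.42] mar 0.0
True 13 [-0.09  0.63  0.32  2.07  3.99  0.23  0.62] mar 0.0
True 13 [-0.21  0.66  0.5   2.07  4.21  0.32  0.37] mar 0.03
True 26 [ 0.63  0.71 -0.8   2.08  1.88  0.52  2.92] mar 0.02
True 26 [ 0.45  0.63 -0.5   2.08  2.01  0.32  2.73] mar 0.09
True 26 [ 0.33  0.6  -0.31  2.08  2.19  0.23  2.51] mar 0.0
True 26 [-0.11  0.6   0.35  2.08  4.08  0.23  0.53] mar 0.0
True 26 [-0.21  0.63  0.49  2.08  4.24  0.3   0.34] mar 0.0
```

```bash
python3 - <<'E'
from kin import *
q=np.array(read_state()['joint_positions'])
for lean in(35,32,29,26,23,20):
  for off in (13,26):
   for turn in (0,1.047):
    # cone rotation about knob axis of tool tilted by (35-lean)
    ax=tool(A35); d=ax.inv()*tool(np.radians(lean))
    R=ax*Rn.from_euler('z',turn)*d
    r=[]
    for q3 in(.2,.4,.6,.8,1.0):
      x,e=ik(knobp(off),R,q3,np.r_[q[:2],q3,q[3:]])
      r.append((round(e*1000,1),np.round(x,2)))
    b=min(r,key=lambda t:t[0]);print(lean,off,turn,*b)
# simulate DLS path to other branch
def step(q,X,R):
    for _ in range(4):
        x,r=fk(q,SG,PP);e=np.r_[X-x,(R*r.inv()).as_rotvec()]
        J=np.zeros((6,7))
        for i in range(7):
            dq=np.zeros(7);dq[i]=1e-5;x2,r2=fk(q+dq,SG,PP);J[:,i]=np.r_[x2-x,(r2*r.inv()).as_rotvec()]/1e-5
        q=np.clip(q+J.T@np.linalg.solve(J@J.T+1e-4*np.eye(6),e),lo,hi)
    return q,np.linalg.norm(e)
def run(q,keys):
    X,R=fk(q,SG,PP)
    for X2,R2,n in keys:
        for k in range(1,n+1):
            t=k/n;rv=(R.inv()*R2).as_rotvec()
            q,e=step(q,X+(X2-X)*t,R*Rn.from_rotvec(rv*t))
        X,R=X2,R2
    return q,e
for sgn in(1,-1):
  for phi in(.3,.6,.9):
    for l2 in(.61,.8):
      roll=Rn.from_matrix(PR)*Rn.from_euler('x',sgn*phi)*Rn.from_matrix(PR.T)
      P1=knobp(110)
      qq,e=run(q,[(P1,tool(0),10),(P1,roll*tool(0),8),(P1,roll*tool(l2),8),(P1,tool(A35),10)])
      print(sgn,phi,l2,np.round(qq,2),round(e,3))
E
```

```text
35 13 0 32.7 [-0.12  0.6   0.37  1.94 -1.1   0.23  2.56]
35 13 1.047 32.7 [-0.12  0.6   0.37  1.94 -1.1   0.23  1.52]
35 26 0 30.4 [-0.13  0.58  0.38  1.96 -1.1   0.23  2.57]
35 26 1.047 30.4 [-0.13  0.58  0.38  1.96 -1.1   0.23  1.52]
32 13 0 18.1 [-0.12  0.61  0.37  1.95 -1.1   0.23  2.57]
32 13 1.047 25.2 [ 0.    0.59  0.25  1.95 -1.1   0.23  1.58]
32 26 0 15.8 [-0.13  0.58  0.38  1.96 -1.1   0.23  2.57]
32 26 1.047 22.9 [-0.    0.57  0.25  1.96 -1.1   0.23  1.58]
29 13 0 3.5 [-0.12  0.61  0.37  1.95 -1.1   0.23  2.56]
29 13 1.047 17.1 [ 0.13  0.59  0.13  1.95 -1.1   0.23  1.63]
29 26 0 1.3 [-0.13  0.59  0.38  1.96 -1.1   0.23  2.57]
29 26 1.047 14.8 [ 0.12  0.57  0.13  1.96 -1.1   0.23  1.63]
26 13 0 0.0 [-0.14  0.62  0.4   1.91 -0.9   0.29  2.36]
26 13 1.047 8.3 [ 0.24  0.6   0.02  1.95 -1.1   0.23  1.68]
26 26 0 0.0 [-0.01  0.57  0.2   1.91 -0.48  0.23  1.97]
26 26 1.047 6.1 [ 0.24  0.57  0.02  1.96 -1.1   0.23  1.68]
23 13 0 0.0 [-0.01  0.6   0.2   1.85 -0.37  0.31  1.86]
23 13 1.047 1.9 [ 0.3   0.61 -0.01  1.94 -1.1   0.27  1.72]
23 26 0 0.0 [-0.01  0.58  0.2   1.86 -0.34  0.
[... 333 characters left out ...]
2.12 -1.1   0.23  2.65] 0.174
1 0.3 0.8 [ 0.    0.38  0.16  2.12 -1.03  0.23  2.54] 0.183
1 0.6 0.61 [ 0.    0.38  0.16  2.12 -1.03  0.23  2.55] 0.184
1 0.6 0.8 [ 0.02  0.38  0.14  2.12 -0.92  0.23  2.43] 0.192
1 0.9 0.61 [ 0.02  0.38  0.14  2.12 -0.92  0.23  2.44] 0.192
1 0.9 0.8 [ 0.03  0.38  0.12  2.12 -0.84  0.23  2.36] 0.196
-1 0.3 0.61 [-0.01  0.39  0.18  2.13 -1.1   0.23  2.7 ] 0.199
-1 0.3 0.8 [-0.01  0.38  0.18  2.13 -1.1   0.23  2.67] 0.184
-1 0.6 0.61 [-0.01  0.39  0.19  2.13 -1.1   0.23  2.7 ] 0.195
-1 0.6 0.8 [-0.01  0.38  0.18  2.13 -1.1   0.23  2.69] 0.196
-1 0.9 0.61 [ 0.03  0.38  0.12  2.12 -0.78  0.23  2.3 ] 0.196
-1 0.9 0.8 [-0.    0.39  0.18  2.13 -1.1   0.23  2.72] 0.212
```

```bash
cat >> kin.py <<'E'
def bik(q,X,R):
    def f(p):
        x,r=fk(p,SG,PP);return np.r_[(x-X)*10,(r.inv()*R).as_rotvec()*5,.02*(p-q)]
    o=least_squares(f,np.clip(q,lo+1e-4,hi-1e-4),bounds=(lo,hi));return o.x,np.linalg.norm(f(o.x)[:6])
def brun(q,keys,pr=False):
    X,R=fk(q,SG,PP)
    for X2,R2,n in keys:
        rv=(R.inv()*R2).as_rotvec() if not isinstance(R2,np.ndarray) else R2
        for k in range(1,n+1):
            q,e=bik(q,X+(X2-X)*k/n,R*Rn.from_rotvec(rv*k/n))
        if pr: print(np.round(q,2),round(e,3))
        X=X2;R=R*Rn.from_rotvec(rv)
    return q,e
E
python3 - <<'E'
from kin import *
q=np.array(read_state()['joint_positions'])
for l in(0,15,25,35):
    print(l); P1=knobp(95)
    brun(q,[(P1,tool(np.radians(l)),5),(P1,np.array([0,0,-np.pi/2]),12),(P1,np.array([0,0,-np.pi/2]),12),(P1,tool(A35,np.pi),5),(knobp(13),tool(A35,np.pi),5),(knobp(26),tool(A35,np.pi),3),(knobp(26),np.array([0,0,1.047]),8)],True)
E
```

```text
0
[-0.33  0.76  0.86  1.46 -0.59  1.19  2.01] 0.0
[ 0.29  0.63 -0.28  1.46  0.18  1.07  2.94] 0.0
[ 0.57  0.92 -1.25  2.06  1.44  1.12  2.94] 2.435
[ 0.43  0.46 -0.45  2.13  1.75  0.23  2.94] 0.044
[ 0.48  0.67 -0.56  2.07  2.01  0.37  2.75] 0.0
[ 0.48  0.64 -0.54  2.08  1.98  0.35  2.77] 0.0
[ 0.63  0.71 -0.8   2.08  1.88  0.51  1.87] 0.0
15
[-0.41  0.62  0.85  1.75 -0.71  0.8   2.15] 0.0
[ 0.25  0.49 -0.19  1.75  0.17  0.65  2.94] 0.0
[ 0.31  0.56 -0.34  2.14  1.69  0.23  2.94] 1.441
[ 0.43  0.46 -0.45  2.13  1.75  0.23  2.94] 0.044
[ 0.48  0.67 -0.56  2.07  2.01  0.37  2.75] 0.0
[ 0.48  0.64 -0.54  2.08  1.98  0.35  2.77] 0.0
[ 0.63  0.71 -0.8   2.08  1.88  0.51  1.87] 0.0
25
[-0.38  0.53  0.75  1.94 -0.88  0.5   2.33] 0.0
[ 0.19  0.44 -0.1   1.93  0.16  0.34  2.94] 0.0
[ 0.36  0.51 -0.38  2.13  1.72  0.23  2.94] 0.743
[ 0.43  0.46 -0.45  2.13  1.75  0.23  2.94] 0.044
[ 0.48  0.67 -0.56  2.07  2.01  0.37  2.75] 0.0
[ 0.48  0.64 -0.54  2.08  1.98  0.35  2.77] 0.0
[ 0.63  0.71 -0.8   2.08  1.88  0.51  1.87] 0.0
35
[-0.22  0.44  0.48  2.06 -1.1   0.23  2.58] 0.232
[ 0.44  0.46 -0.46  2.12  1.65  0.23  1.48] 0.0
[ 0.43  0.46 -0.45  2.13  1.75  0.23  2.94] 0.044
[ 0.43  0.46 -0.45  2.13  1.75  0.23  2.94] 0.044
[ 0.48  0.67 -0.56  2.07  2.01  0.37  2.75] 0.0
[ 0.48  0.64 -0.54  2.08  1.98  0.35  2.77] 0.0
[ 0.63  0.71 -0.8   2.08  1.88  0.51  1.87] 0.0
```

```bash
python3 -m crank '[[0,0,0,0,0,-0.12],[0,0,0,0,0,-0.24],[0,0,0,0,0,-0.36],[0,0,0,0,0,-0.48],[0,0,0,0,0,-0.6],[0,0,0,0,0,-0.72],[0,0,0,0,0,-0.84],[0,0,0,0,0,-0.96],[0,0,0,0,0,-1.08],[0,0,0,0,0,-1.2]]' 0.1; python3 - <<'E'
from kin import *
s=read_state();q=np.array(s['joint_positions']);print(toP(s['ee_pos']),np.round(q,2))
print(rows(knobp(85),tool(A35)))
brun(q,[(knobp(85),tool(A35),10),(knobp(13),tool(A35),6)],True)
brun(q,[(knobp(85),tool(A35,-2),5),(knobp(85),tool(A35),12),(knobp(13),tool(A35),6)],True)
E
```

```text
time_s: 9.97
ee_pos: [0.6733, -0.1111, 0.258]
tcp_rot: [0.208, -0.474, 0.838, -0.173]
contact_force: [-0.3, -1.1, -0.0]
opening: 0.551
grip_force: 0.0
[ 42.21122049   2.45025626 257.96851487] [-0.06  0.41  0.22  1.97 -0.24  0.23  2.93]
(array([13. , 30.1, 25. ]), array([ 0.038, -0.056,  1.207]))
[-0.21  0.46  0.46  2.04 -1.1   0.23  2.58] 0.267
[-0.14  0.59  0.38  1.94 -1.1   0.23  2.56] 0.488
[ 0.44  0.49 -0.47  2.11  1.73  0.24  1.84] 0.0
[ 0.61  0.54 -0.73  2.11  1.69  0.39 -0.1 ] 0.0
[ 0.59  0.72 -0.74  2.07  1.93  0.49 -0.27] 0.0
```

```bash
python3 -c "
from kin import *
print(rows(knobp(95),tool(A35,-2.1)))"
```

```text
(array([13.2, 30.7, 15. ]), array([ 0.065,  0.005, -0.893]))
```

```bash
python3 -m crank '[[2,5,2,0.01,0,-0.12],[4,9,4,0.02,0,-0.24],[6,12,6,0.03,0,-0.36],[8,16,8,0.04,0,-0.48],[10,20,10,0.05,0,-0.6],[12,25,12,0.06,0,-0.72],[13,30,15,0.065,0,-0.84],[13,30,15,0.065,0,-0.9],[13,30,15,0.065,0,-0.9],[13,30,15,0.065,0,-0.9]]' 0.1; python3 - <<'E'
from kin import *
s=read_state();q=np.array(s['joint_positions']);print(toP(s['ee_pos']),np.round(q,2))
for t in (0,np.pi-.001-2*np.pi): print(rows(knobp(85),tool(A35,t)))
brun(q,[(knobp(85),tool(A35),12),(knobp(13),tool(A35),6)],True)
E
```

```text
time_s: 10.8
ee_pos: [0.6538, -0.1084, 0.2285]
tcp_rot: [-0.137, 0.753, -0.588, 0.262]
contact_force: [0.6, -0.2, -0.1]
opening: 0.548
grip_force: 0.0
[ 22.53374993   1.6191918  228.4722418 ] [ 0.4   0.44 -0.42  2.09  1.43  0.24  2.1 ]
(array([ 0.1,  1.3, 10. ]), array([ 0.009, -0.009,  1.995]))
(array([ 0.1,  1.3, 10. ]), array([ 0.008,  0.008, -1.148]))
[ 0.49  0.5  -0.54  2.11  1.71  0.28 -0.14] 0.0
[ 0.52  0.68 -0.61  2.07  1.98  0.41 -0.35] 0.0
```

```bash
python3 -m crank '[[0,0,1,0,0,0.12],[0,0,2,0,0,0.24],[0,0,3,0,0,0.36],[0,0,4,0,0,0.48],[0,0,5,0,0,0.6],[0,0,6,0,0,0.72],[0,0,7,0,0,0.84],[0,1,8,0,0,0.96],[0,1,9,0,0,1.08],[0,1,10,0,0,1.2]]' 0.1; python3 -m crank '[[0,0,0,0,0,0.12],[0,0,0,0,0,0.24],[0,0,0,0,0,0.36],[0,0,0,0,0,0.48],[0,0,0,0,0,0.6],[0,0,0,0,0,0.72],[0,0,0,0,0,0.8],[0,0,0,0,0,0.8],[0,0,0,0,0,0.8]]' 0.1; python3 - <<'E'
from kin import *
s=read_state();q=np.array(s['joint_positions']);print(toP(s['ee_pos']),np.round(q,2))
print(rows(knobp(45),tool(A35)));print(rows(knobp(13),tool(A35)))
P,im=shot('wrist','w5.png')
for n,o in [('dial',0),('knob_grip',27)]:
    for d in landmark_of(n,'wrist')[:2]: print(n,d,proj(P,knobp(o)))
E
```

```text
time_s: 11.63
ee_pos: [0.6585, -0.1102, 0.2197]
tcp_rot: [0.261, -0.284, 0.912, -0.138]
contact_force: [0.6, 0.4, 0.4]
opening: 0.547
grip_force: 0.0
time_s: 12.38
ee_pos: [0.6581, -0.1103, 0.2197]
tcp_rot: [0.294, 0.09, 0.951, -0.026]
contact_force: [-0.3, -0.0, -0.5]
opening: 0.554
grip_force: 0.0
[ 27.1503016    0.47781332 219.65460187] [ 0.39  0.46 -0.41  2.09  1.5   0.24  0.04]
(array([-0.5,  0.7, 40.1]), array([-0.003, -0.012, -0.009]))
(array([-0.9,  0.8, 72.1]), array([-0.003, -0.012, -0.009]))
dial {'pixel': [323.8, 202.1], 'conf': 0.73} [np.float64(323.006218509481), np.float64(201.405345212649)]
knob_grip {'pixel': [324.8, 212.7], 'conf': 0.98} [np.float64(323.04304966338987), np.float64(210.9711425142896)]
```

View pics/w5.png

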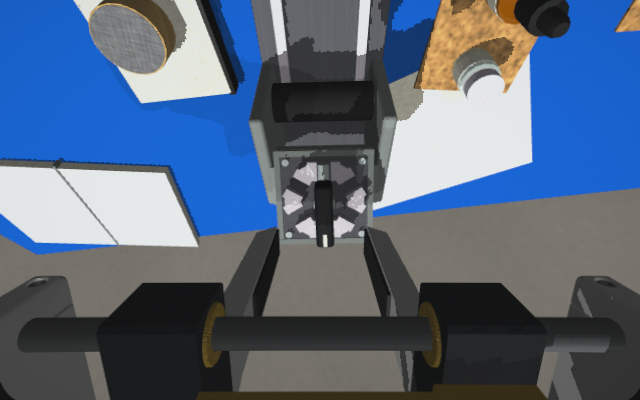

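Knob bar is at (324,182)-(324,246) and dial at (324,202), both within 2 px of prediction and centred between the fingers. I'll close in along the axis.

```bash
python3 -m crank '[[0,1,25,0,-0.012,-0.01],[0,1,45,0,-0.012,-0.01],[0,1,60,0,-0.012,-0.01],[0,1,70,0,-0.012,-0.01],[0,1,71,0,-0.012,-0.01],[0,1,71,0,-0.012,-0.01],[0,1,71,0,-0.012,-0.01]]' 0.1; python3 - <<'E'
from kin import *
s=read_state();q=np.array(s['joint_positions']);print(np.round(q,2))
print(rows(knobp(13),tool(A35)))
E
```

```text
time_s: 13.12
ee_pos: [0.6967, -0.1171, 0.1612]
tcp_rot: [0.299, 0.086, 0.95, -0.029]
contact_force: [-0.1, -0.6, -0.3]
opening: 0.55
grip_force: 0.0
[ 0.41  0.62 -0.46  2.05  1.91  0.32 -0.32]
(array([-1.5,  0.4,  1.7]), array([-0.004, -0.001, -0.001]))
```

```bash
python3 -m crank '[[0,0,0,0,0,0],[0,0,0,0,0,0],[0,0,0,0,0,0],[0,0,0,0,0,0],[0,0,0,0,0,0],[0,0,0,0,0,0],[0,0,0,0,0,0],[0,0,0,0,0,0]]' -1; python3 -c "
from kin import *
print(rows(knobp(13),tool(A35)))"
```

```text
time_s: 13.78
ee_pos: [0.697, -0.1155, 0.161]
tcp_rot: [0.299, 0.085, 0.95, -0.027]
contact_force: [0.5, 3.2, 0.9]
opening: 0.148
grip_force: 29.8
(array([-1.6, -1.3,  1.5]), array([-0.002, -0.001, -0.001]))
```

```bash
python3 -m crank '[[0,1.5,-3,0,0,0],[0,1.5,-6,0,0,0],[0,1.5,-9,0,0,0],[0,1.5,-11,0,0,0],[0,1.5,-11,0,0,0],[0,1.5,-11,0,0,0]]'; python3 - <<'E'
from kin import *
s=read_state();print(rows(knobp(13),tool(A35)),rot(s['tcp_rot']).inv().apply(s['contact_force']),np.round(s['joint_positions'],2))
E
```

```text
time_s: 14.28
ee_pos: [0.6912, -0.1145, 0.1693]
tcp_rot: [0.299, 0.086, 0.95, -0.028]
contact_force: [8.1, 1.1, -8.9]
opening: 0.148
grip_force: 29.8
(array([-1.6, -1.2, 11.7]), array([-0.004, -0.002, -0.002])) [-1.20923595  2.5895969  11.74927515] [ 0.41  0.59 -0.45  2.06  1.87  0.31 -0.3 ]
```

```bash
python3 -m crank '[[0,0,0,0,0,0.1],[0,0,0,0,0,0.2],[0,0,0,0,0,0.3],[0,0,0,0,0,0.4],[0,0,0,0,0,0.5],[0,0,0,0,0,0.5]]'; python3 - <<'E'
from kin import *
s=read_state();print(rows(knobp(13),tool(A35,.5)),rot(s['tcp_rot']).inv().apply(s['contact_force']),rot(s['tcp_rot']).inv().apply(s['wrist_torque']),np.round(s['joint_positions'],2))
E
```

```text
time_s: 14.78
ee_pos: [0.6914, -0.1143, 0.1692]
tcp_rot: [0.296, 0.321, 0.898, 0.048]
contact_force: [9.0, 0.8, -7.9]
opening: 0.148
grip_force: 29.9
(array([-2.1, -0.5, 11.5]), array([-0.004,  0.   , -0.007])) [-1.09609448  3.40548973 11.4190903 ] [-0.7240219   0.38470863  0.0395747 ] [ 0.49  0.62 -0.58  2.06  1.82  0.38 -0.73]
```

```bash
python3 -m crank '[[0,0,0,0,0,0.1],[0,0,0,0,0,0.2],[0,0,0,0,0,0.3],[0,0,0,0,0,0.4],[0,0,0,0,0,0.5],[0,0,0,0,0,0.547],[0,0,0,0,0,0.547]]'; python3 - <<'E'
from kin import *
s=read_state();print(rows(knobp(13),tool(A35,1.047)),rot(s['tcp_rot']).inv().apply(s['contact_force']),rot(s['tcp_rot']).inv().apply(s['wrist_torque']),np.round(s['joint_positions'],2))
E
```

```text
time_s: 15.37
ee_pos: [0.6915, -0.1141, 0.1693]
tcp_rot: [0.272, 0.551, 0.779, 0.126]
contact_force: [8.8, 1.9, -8.7]
opening: 0.145
grip_force: 29.9
(array([-2.2,  0.5, 11.5]), array([-0.003,  0.002, -0.005])) [ 2.06398515  3.31447235 11.92900033] [-0.48498069  0.73430639  0.00541778] [ 0.57  0.65 -0.7   2.05  1.79  0.45 -1.22]
```

```bash
python3 -m crank '[[0,0,3,0,0,0],[0,0,6,0,0,0],[0,0,9,0,0,0],[0,0,10.5,0,0,0],[0,0,10.5,0,0,0]]'; python3 - <<'E'
from kin import *
s=read_state();print(rows(knobp(13),tool(A35,1.047)),rot(s['tcp_rot']).inv().apply(s['contact_force']),rot(s['tcp_rot']).inv().apply(s['wrist_torque']))
E
```

```text
time_s: 15.78
ee_pos: [0.6972, -0.1151, 0.1612]
tcp_rot: [0.273, 0.55, 0.78, 0.125]
contact_force: [4.5, 1.6, -4.0]
opening: 0.149
grip_force: 30.0
(array([-2.1,  0.4,  1.7]), array([-0.003,  0.003, -0.002])) [1.51245765 2.17087856 5.67955359] [-0.36522035  0.77369085  0.03192081]
```

```bash
python3 -m crank '[[0,0,0,0,0,0],[0,0,0,0,0,0],[0,0,0,0,0,0],[0,0,0,0,0,0]]' 0.1 && python3 -m crank '[[0,0,-20,0,0,0],[0,0,-50,0,0,0],[0,0,-85,0,0,0],[0,0,-110,0,0,0],[0,0,-110,0,0,0]]' 0.1; python3 - <<'E'
from kin import *
P,im=shot('wrist','w6.png')
S,i2=shot('scene','s6.png')
s=read_state();q=np.array(s['joint_positions']);print(toP(s['ee_pos']),np.round(q,2))
cv2.imwrite('pics/w6c.png',cv2.cvtColor(np.hstack([im[60:310,160:480],cv2.resize(i2[250:350,240:368],(320,250))]),cv2.COLOR_RGB2BGR))
E
```

```text
time_s: 16.12
ee_pos: [0.6962, -0.1166, 0.161]
tcp_rot: [0.273, 0.55, 0.779, 0.124]
contact_force: [-0.2, 1.1, -0.6]
opening: 0.395
grip_force: 0.0
time_s: 16.53
ee_pos: [0.6343, -0.1035, 0.2556]
tcp_rot: [0.276, 0.549, 0.779, 0.125]
contact_force: [-0.1, -0.1, 0.5]
opening: 0.546
grip_force: 0.0
[  3.28672981   1.7110991  252.28487279] [ 0.61  0.42 -0.71  2.12  1.41  0.37 -0.91]
```

View pics/w6c.png

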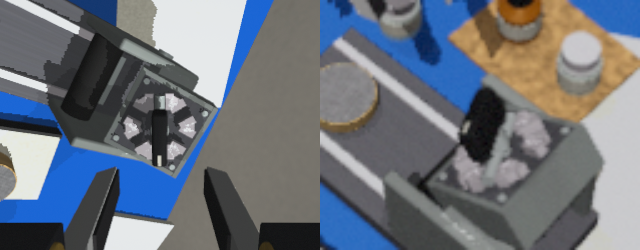

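The knob's pointer now points to the robot's right (white tip at (159,165) in the crop rotated with the tool), and the spring force read 5.7 N, as expected when snapped in. Next is pushing the block, so I'll check reach first.

```bash
python3 - <<'E'
from kin import *
s=read_state();q=np.array(s['joint_positions'])
for l in(22,25,30):
    L=tool(np.radians(l));print(l);brun(q,[(W(-60,0,230),L,10),(W(-150,0,110),L,8),(W(-147,0,26),L,6),(W(-1,0,26),L,8)],True)
L=tool(np.radians(25))
print(rows(W(-60,0,230),L),rows(W(-150,0,110),L))
P,im=shot('wrist')
for d in landmark_of('block_thin','wrist')[:2]: print(d,toP(onz(P,d['pixel'],.02)))
E
```

```text
22
[ 0.89  0.58 -1.18  2.05  1.08  0.73  0.48] 0.0
[ 0.73  0.74 -1.    2.35  1.75  0.66 -0.24] 0.0
[ 0.67  1.03 -0.95  2.38  2.08  0.88 -0.49] 0.0
[ 0.65  0.99 -0.87  2.05  1.8   0.68 -0.07] 0.0
25
[ 0.87  0.54 -1.11  2.1   1.15  0.63  0.4 ] 0.0
[ 0.71  0.77 -1.    2.4   1.91  0.72 -0.41] 0.0
[ 0.65  1.07 -0.94  2.43  2.2   0.97 -0.6 ] 0.0
[ 0.65  1.01 -0.86  2.1   1.96  0.7  -0.23] 0.0
30
[ 0.77  0.45 -0.92  2.19  1.35  0.44  0.19] 0.0
[ 0.76  0.96 -1.25  2.47  1.97  1.06 -0.48] 0.074
[ 0.73  1.33 -1.25  2.47  2.16  1.37 -0.47] 0.147
[ 0.8   1.3  -1.25  2.18  2.1   1.16 -0.16] 0.0
(array([ 30.6, -56.9, -18.1]), array([ 0.086,  0.162, -1.047])) (array([ 101.9, -180.4,   28.5]), array([ 0.086,  0.162, -1.047]))
{'pixel': [118.7, 76.7], 'conf': 0.62} [-94.55087375  -2.2372869   20.        ]
```

```bash
python3 -m crank '[[3,-6,-2,0.01,0.02,-0.11],[6,-12,-4,0.02,0.03,-0.22],[9,-18,-6,0.03,0.05,-0.33],[12,-24,-8,0.03,0.06,-0.44],[16,-30,-10,0.04,0.08,-0.55],[20,-36,-12,0.05,0.1,-0.66],[24,-43,-14,0.06,0.12,-0.77],[28,-50,-16,0.07,0.14,-0.88],[31,-57,-18,0.08,0.15,-0.99],[31,-57,-18,0.086,0.162,-1.047]]' -1; python3 -c "
from kin import *
s=read_state();print(toP(s['ee_pos']),np.round(s['joint_positions'],2),s['opening'])
L=tool(np.radians(24));print(rows(W(-152,0,100),L),rows(W(-149,0,27),L))"
```

```text
time_s: 17.57
ee_pos: [0.5705, -0.0945, 0.2266]
tcp_rot: [0.212, 0.084, 0.973, -0.019]
contact_force: [-0.1, 0.2, -0.3]
opening: 0.008
grip_force: 0.0
[-61.89541577   0.57651169 226.56410718] [ 0.83  0.5  -1.04  2.12  1.11  0.59  0.43] 0.007762818819971587
(array([134.7,  -0. ,  77.5]), array([0.002, 0.011, 0.005])) (array([162.4,   0. , 145.1]), array([0.002, 0.011, 0.005]))
```

```bash
python3 -m crank '[[35,0,20,0,0.01,0],[70,0,40,0,0.01,0],[105,0,60,0,0.01,0],[135,0,78,0,0.01,0],[145,0,105,0,0.01,0],[153,0,125,0,0.01,0],[158,0,136,0,0.01,0],[158,0,136,0,0.01,0]]' -1; python3 -c "
from kin import *
s=read_state();print(toP(s['ee_pos']),np.round(s['joint_positions'],2),s['opening'])
L=tool(np.radians(24));print(rows(W(-149,0,26),L),rows(W(-110,0,26),L),rows(W(-3,0,26),L))"
```

```text
time_s: 18.23
ee_pos: [0.4888, -0.0781, 0.0336]
tcp_rot: [0.204, 0.088, 0.975, -0.015]
contact_force: [-0.3, 0.5, -0.3]
opening: 0.002
grip_force: 0.0
[-145.17145616    2.18569562   33.56862432] [ 0.81  1.07 -1.23  2.47  1.95  1.09 -0.4 ] 0.0023866299917388
(array([ 6.5, -2.2,  5.4]), array([ 0.005, -0.008, -0.003])) (array([-29.2,  -2.2,  21. ]), array([ 0.005, -0.008, -0.003])) (array([-127.3,   -2.1,   63.7]), array([ 0.005, -0.008, -0.003]))
```

```bash
python3 -m crank '[[2,-2,5,0,-0.008,0],[-7,-2,10,0,-0.008,0],[-18,-2,15,0,-0.008,0],[-29,-2,20,0,-0.008,0],[-29,-2,20,0,-0.008,0]]' -1; python3 -c "
from kin import *
s=read_state();print(toP(s['ee_pos']),np.round(s['joint_positions'],2),s['contact_force'])
L=tool(np.radians(24));print(rows(W(-55,0,27),L),rows(W(-3,0,27),L))
P,im=shot('wrist')
for d in landmark_of('block_thin','wrist')[:2]: print(d,toP(onz(P,d['pixel'],.02)))"
```

```text
time_s: 18.65
ee_pos: [0.5282, -0.0877, 0.0335]
tcp_rot: [0.213, 0.088, 0.973, -0.018]
contact_force: [-0.0, -0.3, 0.3]
opening: 0.004
grip_force: 0.0
[-104.69351176   -0.20979671   33.50503765] [ 0.82  1.09 -1.23  2.38  1.94  1.07 -0.3 ] [-0.0281986  -0.34487995  0.32027548]
(array([-42.4,   0.3,  26.7]), array([ 0.002,  0.013, -0.002])) (array([-89.6,   0.3,  48.5]), array([ 0.002,  0.013, -0.002]))
{'pixel': [126.1, 299.3], 'conf': 0.73} [ -17.74257316 -160.47327004   20.        ]
```

```bash
python3 - <<'E'
from kin import *
D,im=shot('side');S,i2=shot('scene')
for c in('side','scene'):
    for d in landmark_of('block_thin',c)[:2]: 
        print(c,d,toP(onz(D if c=='side' else S,d['pixel'],.02)))
W_,iw=shot('wrist')
a=cv2.resize(im[220:340,330:490],(640,480),interpolation=cv2.INTER_CUBIC)
cv2.imwrite('pics/p7.png',cv2.cvtColor(a,cv2.COLOR_RGB2BGR))
E
```

```text
side {'pixel': [391.1, 291.4], 'conf': 0.83} [-70.040079    -2.25380474  20.        ]
side {'pixel': [421.9, 284.1], 'conf': 0.46} [ -9.26553811 -16.40593054  20.        ]
scene {'pixel': [259.9, 294.0], 'conf': 0.8} [-72.22236999   9.25080319  20.        ]
```

View pics/p7.png

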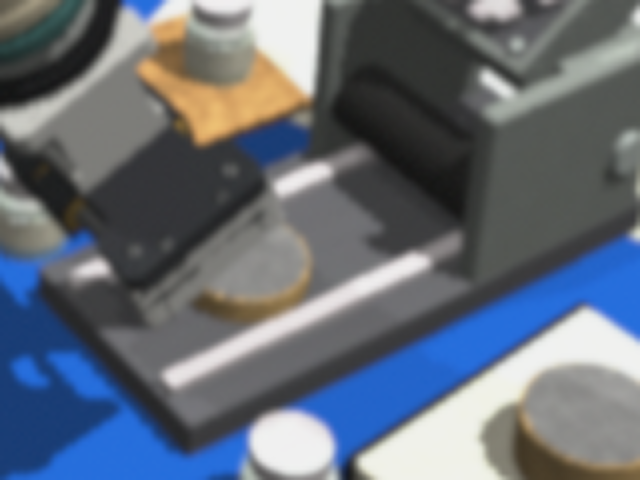

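The block sits at about x = -71 and the closed fingertip is behind it, a little high. I'll back off slightly, lower, then push.

```bash
python3 -m crank '[[10,0,-3,0,0,0],[13,0,2,0,0.01,0],[13,0,2,0,0.013,0],[13,0,2,0,0.013,0]]' -1; python3 -c "
from kin import *
s=read_state();print(toP(s['ee_pos']),np.round(s['joint_positions'],2),s['contact_force'])
L=tool(np.radians(24));print(rows(W(-116,0,27),L),rows(W(-55,0,27),L),rows(W(-3,0,27),L))"
```

```text
time_s: 19.33
ee_pos: [0.5145, -0.0857, 0.0258]
tcp_rot: [0.206, 0.087, 0.975, -0.018]
contact_force: [0.1, 0.2, 0.7]
opening: 0.006
grip_force: 0.0
[-118.52806356   -0.68296792   25.79632976] [ 0.82  1.1  -1.22  2.4   1.95  1.08 -0.32] [0.13819905 0.15736917 0.70020385]
(array([-2.8,  0.7, -0.1]), array([ 0.002, -0.003,  0.   ])) (array([-58.6,   0.6,  24.5]), array([ 0.002, -0.003,  0.   ])) (array([-106.2,    0.6,   45.5]), array([ 0.002, -0.003,  0.   ]))
```

```bash
python3 -m crank '[[-10,1,3,0,0,0],[-20,1,7,0,0,0],[-29,1,11,0,0,0],[-38,1,15,0,0,0],[-47,1,19,0,0,0],[-56,1,23,0,0,0],[-65,1,27,0,0,0],[-74,1,31,0,0,0],[-82,1,35,0,0,0],[-82,1,35,0,0,0]]' -1; python3 -c "
from kin import *
s=read_state();print(toP(s['ee_pos']),np.round(s['joint_positions'],2),s['contact_force'])
L=tool(np.radians(24));print(rows(W(-10,0,26.5),L),rows(W(-1,0,26.5),L))
S,i2=shot('scene')
for d in landmark_of('block_thin','scene')[:2]: print(d,toP(onz(S,d['pixel'],.02)))"
```

```text
time_s: 20.17
ee_pos: [0.6042, -0.101, 0.0274]
tcp_rot: [0.207, 0.087, 0.974, -0.018]
contact_force: [0.6, -0.2, -0.0]
opening: 0.006
grip_force: 0.0
[-27.59994336   0.11315149  27.4480681 ] [ 0.8   1.1  -1.18  2.17  1.85  0.99 -0.09] [ 0.55874445 -0.22315117 -0.02571806]
(array([-15.7,  -0.1,   8. ]), array([ 0.001, -0.001, -0.001])) (array([-23.9,  -0.1,  11.7]), array([ 0.001, -0.001, -0.001]))
{'pixel': [286.4, 319.9], 'conf': 0.61} [ 9.84187506  2.65144097 20.        ]
{'pixel': [305.7, 295.8], 'conf': 0.25} [ 1.90031939 69.66516927 20.        ]
```

```bash
python3 -m crank '[[-5,0,2.5,0,0,0],[-10,0,5,0,0,0],[-15,0,7.5,0,0,0],[-18,0,9,0,0,0],[-20,0,10,0,0,0],[-20,0,10,0,0,0]]' -1; python3 -c "
from kin import *
s=read_state();print(toP(s['ee_pos']),rows(W(-1,0,26.5),tool(np.radians(24))))"
```

```text
time_s: 20.77
ee_pos: [0.6246, -0.1043, 0.026]
tcp_rot: [0.206, 0.087, 0.975, -0.018]
contact_force: [0.5, -0.3, 0.3]
opening: 0.001
grip_force: 0.0
[-6.87565452  0.44412081 26.01890152] (array([-5.6, -0.4,  1.9]), array([ 0.002, -0.003,  0.   ]))
```

```bash
python3 -m crank '[[-1.5,0,0.6,0,0,0],[-3,0,1.2,0,0,0],[-4.5,0,1.9,0,0,0],[-6,0,2.5,0,0,0],[-6,0,2.5,0,0,0]]' -1; python3 -c "
from kin import *
s=read_state();print(toP(s['ee_pos']),s['contact_force'])"
```

```text
time_s: 21.18
ee_pos: [0.6292, -0.1051, 0.0257]
tcp_rot: [0.204, 0.086, 0.975, -0.017]
contact_force: [-4.1, 0.2, 1.5]
opening: 0.003
grip_force: 2.2
[-2.19522796  0.54314699 25.6785543 ] [-4.07485037  0.18075618  1.52519318]
```

```bash
python3 -m crank '[[-1,0,0.4,0,0,0],[-2,0,0.8,0,0,0],[-2,0,0.8,0,0,0]]' -1; python3 -c "
from kin import *
s=read_state();print(toP(s['ee_pos']),s['contact_force'])"
```

```text
time_s: 21.43
ee_pos: [0.6296, -0.1051, 0.0253]
tcp_rot: [0.203, 0.086, 0.975, -0.017]
contact_force: [-9.5, 0.9, 5.3]
opening: 0.003
grip_force: 4.7
[-1.81396231  0.59380791 25.3288041 ] [-9.49666625  0.9241054   5.32122173]
```

Motion has stalled while the force rises, so the block is against the stop at the expected place. I'll retreat and verify.

```bash
python3 -m crank '[[8,0,-4,0,0,0],[30,0,-20,0,0,0],[55,0,-45,0,0,0],[75,0,-80,0,0,0],[90,0,-115,0,0,0],[105,0,-150,0,0,0],[105,0,-150,0,0,0]]' -1; python3 - <<'E'
from kin import *
print(toP(read_state()['ee_pos']))
P,im=shot('wrist');S,i2=shot('scene');D,i3=shot('side')
for c,p in(('wrist',P),('scene',S),('side',D)):
    for d in landmark_of('block_thin',c)[:2]: print(c,d,toP(onz(p,d['pixel'],.02)))
a=np.hstack([cv2.resize(im[40:320,200:440],(343,400)),cv2.resize(i3[180:320,320:480],(457,400))])
cv2.imwrite('pics/f8.png',cv2.cvtColor(a,cv2.COLOR_RGB2BGR))
E
```

```text
time_s: 22.02
ee_pos: [0.4757, -0.0781, 0.1253]
tcp_rot: [0.208, 0.083, 0.974, -0.02]
contact_force: [-0.5, -0.2, 0.5]
opening: 0.007
grip_force: 0.0
[-1.58117366e+02 -7.45751687e-02  1.25337467e+02]
scene {'pixel': [220.3, 367.4], 'conf': 0.64} [ -14.8660193  -153.84872885   20.        ]
side {'pixel': [432.8, 269.1], 'conf': 0.6} [36.44542957  6.11608574 20.        ]
```

View pics/f8.png

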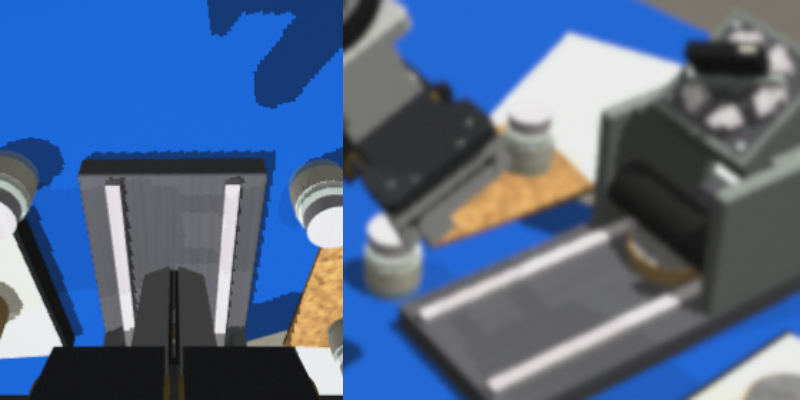

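The block's rim shows under the roller at (660,265) in the side half of the picture. That puts its centre at press x = 36, as it should be at the stop, and the jars are in place.

```bash
python3 -c "
from cell import *
camera('scene');print(landmark_of('ink','scene')[:1]);print(finish_job())"
```

```text
[{'pixel': [320.8, 256.4], 'conf': 0.87}]
the job is handed in; nothing more can be done
None
```

I handed the job in at about 22 s of the 61 s limit: the dropper bottle is on the cork mat, the knob is in the right notch for the thin block, and that block is under the roller at the stop.

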